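# Press a pin header home on the bench press and park its handwheel

### The arm

A 6-joint arm with a two-finger parallel gripper is mounted at the origin on the work surface. World frame = base frame: x ahead of the robot, y to its left, z up, the work surface at z = 0. Lengths are in m, angles in rad, forces in N, time in s.
With the tool pointing down it reaches from about 0.3 to 0.775 m from the base axis. Payload 14.6 kg.
Tool frame: the origin (TCP) lies midway between the tips of the shut fingers; the grasp point (between the pads) lies 19 mm behind it; z points along the fingers, y is the line along which they close (so a half turn about z gives the same grasp; the last joint's range is limited). The gripper opens to 94 mm and grips with 3 to 60 N. Pads are 16 mm wide; open, the fingers measure 119 mm over their backs; the gripper's body (75 mm by 177 mm) begins 78 mm behind the grasp point.
Start: joints at [1.223, 0.3, 1.521, -0, 1.321, -0.067], TCP at [0.152, 0.528, 0.205] pointing down, gripper open.
Joint ranges: [-3.03, 3.03], [-0.79, 2.21], [0.23, 2.52], [-1.04, 4.18], [0, 3.07], [-2.55, 2.55]. Speed limits (rad/s): [2.22, 2.22, 2.57, 3.14, 3.14, 3.14].

### API

Orientations are given as a unit quaternion [w, x, y, z].
In Python, from rig import robot gives the robot as it stands. The module is installed in compiled form; this text tells all that it offers.
- The arm moves only by the tool send_rows, never from a script. Its argument "rows" is a list that holds one entry, the list of rows, each a list of 7 numbers: the finger opening in cm, from 0 to 9.4, then the shift along the tool's x, y, z in cm, then the turn, a rotation vector about the tool's x, y, z in rad. A call has 1 to 8 rows; each row shifts and turns the commanded pose from where the row before left it, along the tool's axes as they then stand; what a row does not reach is not made up. A row lasts 1/10 s, in which the tool goes at most 50 mm and 8.59 degrees, less where a joint would pass 70% of its speed; a pose out of reach is approached as far as the arm can. A call with a gripper value outside its range is refused whole. The fingers move at their own pace and stop on an object; the grip force is fixed at half the most. Time passes only in rows, so rows that do not move let the fingers close. It gives the time, the measured TCP pose, the force, the opening and the grip force at its end, in the units of the state.
- robot.state(): the state, without advancing time (a new reading comes with each control period).
- robot.grab_frame(name): name is "scene" or "top" or "wrist"; returns a dict with "pixels" (480x640x3 uint8, red, green, blue), "z_map" (480x640 float32, m along the optical axis (not along the pixel's ray), 0 where there is no reading), "fx", "fy", "cx", "cy" (pixels), "R" (3x3) and "t" (3): a world point X has camera coordinates R X + t; the wrist camera has in their place "mount" (4x4, takes a point from camera to tool coordinates, whose origin is the TCP and whose axes are the flange's). Camera axes: x right, y down, z forward; pixel columns grow to the right and rows downward; lengths in m; the calibration is good to about 2 mm. A picture is of the moment at which its call begins: read the wrist's pose just before it.
- robot.sign_off(): hands the job in; it is judged then, once.
The state is a dict: "time": time; "joints": joint angles; "joint_vel": joint speeds; "joint_torque": joint torques, N m; "eef_pos": TCP position; "tcp_rot": TCP orientation; "contact_force": force on the tool from outside, world axes, zero at the start; "moment": the same for the moment, N m; "gripper_width": finger opening in m; "grip_force": force on a finger pad.
Only numpy, scipy, OpenCV 4.12 (cv2) and the standard library are available. Lean on these libraries where they do the work, as an engineer would, in place of code of your own. Each camera call takes 0.05 s, during which the arm holds its last target. There are 200 camera calls.

### The job

Push the press's shuttle with the circuit board fully in against its stop, then wind the handwheel clockwise to press the pin header fully home on the board: firmly, so that you feel it bottom, but not so hard that it cracks. Then wind the wheel back until the long mark on its rim stands at the pointer on the far side, let go, and leave the other things on the bench as they lie.

Things in the scene. Friction and masses are not known exactly. Their poses are not given: they have to be found in the camera images.
- wheel: Black disc handwheel (axis upright) on a grey C-frame bench press, 124 mm across, 16 mm thick; origin on its axis at the underside, 192 mm above the bench. Its x axis points to the long rim mark, z up. Clockwise from above lowers the ram 5 mm per radian. It stays where left, can go 0.6 rad past parked; parked to header home is 3.9 to 5.0 rad: the mark meets the pointer just once.
- handle_center (a point): Centre of the wheel's upright aluminium handle: 22 mm across, 1 to 45 mm above the disc, 46 mm from the axis, 150 deg anticlockwise (from above) of the long mark; revolves freely on its pin. Force on it along its circle: 1 N turning freely, 4 to 5 N while the header goes in, then rising steeply at the bottom within 0.1 rad; 8 to 11 N is firm and right, 13 N may crack it.
- mark (a point): The long mark: a white line 6 mm wide over the whole height of the wheel's rim and 9 mm inward on its top; the other lines of the rim scale are short and thin. The point lies on the rim, 62 mm from the axis. A 12 mm spindle rises through the wheel's centre, up to 25 mm above the disc.
- pointer (a point): Tip of the fixed steel pointer that stands on the press behind the wheel, on the side away from the robot, 4 mm outside the rim; its top is 2 mm below the wheel's top face. The press may stand turned a little; the level direction from the wheel's axis to this tip is the press's x axis.
- post (a point): Centre, half-way up, of the shuttle's upright black grip post, 16 mm across, 36 mm tall, standing on the outer end of the aluminium shuttle plate at the press's right as the robot sees it; its foot is about 40 mm above the bench. The shuttle slides inward along the press's +y (90 deg anticlockwise of its x), taking about 2 N; fully in, the post is 130 mm from the wheel's axis.
- shuttle (a joint): How far the shuttle is drawn out, m: 0 = fully in against the stop, up to 0.065.
- header (a joint): How far the header is pushed down into the board, m: 0 to 0.0015 at the start, fully home 0.006. A black block 50 x 10 x 12 mm on the board, under the punch when the shuttle is in. The board is packed to a height that differs by up to 4 mm and the punch's length is not given: find the bottom by feel.
- ram: The press's steel ram with its flat punch, 16 x 56 mm, under the press head; origin at the punch face. It goes straight down as the wheel turns clockwise. A firm push home is over 50 N; the header cracks over 130 N. Force on the handle x 46 mm = 0.04 N m of friction + ram load x 5 mm while it turns; held still, the friction may take up to 2 N off the reading.
- spare_header: A second pin header, 50 x 10 x 12 mm, lying loose on the front edge of the press's base: leave it alone.
- spare_board: Loose circuit board 90 x 60 mm: leave it alone.
- foam: Pink foam block 45 x 65 x 32 mm: leave it alone.
- solder_spool: Solder spool, 60 mm across and 46 mm tall: leave it alone.
- cutters: Side cutters with blue grips, 120 mm long: leave it alone.
- screwdriver: Screwdriver 160 mm long: leave it alone.
- standoff_jar: Small clear jar with a metal cap, 48 mm across, 55 mm tall: leave it alone.

How it is judged:
By the outcome, as a careful person would: the job done as asked, in the order asked, and still so for the second after the job is handed in, with the robot touching nothing.
It also fails if it takes over 72 s, if anything falls off the work surface, if the arm or the gripper's body presses on something with over 40 N, if the wrist force passes 120 N, or if a joint passes its speed limit or range.

## Working session

There is one attempt and no reset: what is moved stays moved. The work goes in short steps, Python scripts to look and compute and a tool call to move; the robot and the scene stay as the last step left them, time stands still between calls to the robot, and variables do not carry over. Pictures are saved under pics/ and viewed, at most 10 in all, crops included, and the job is handed in when it is done.

Besides the shell and the picture viewer there is one more tool, called after "Call:" as name(argument=value, ...) on one line, values as JSON. send_rows: Moves the arm, as the interface text tells. Its arguments: {"type":"object","properties":{"rows":{"type":"array"}},"required":["rows"]}

```bash
mkdir -p pics; cat > h.py <<'E'
import numpy as np, cv2
from rig import robot
def snap(n,f):
    s=robot.state(); g=robot.grab_frame(n); cv2.imwrite(f'pics/{f}.png',g['pixels'][:,:,::-1]); np.savez(f'pics/{f}.npz',**g,eef=s['eef_pos'],q=s['tcp_rot']); return g
def px(f,u,v,z=None,h=None):
    g=np.load(f'pics/{f}.npz'); 
    r=np.array([(u-g['cx'])/g['fx'],(v-g['cy'])/g['fy'],1.]); R=g['R'];t=g['t']
    if h is not None:
        d=R.T@r; c=-R.T@t; return c+d*(h-c[2])/d[2]
    if z is None: z=g['z_map'][v,u]
    return R.T@(r*z-t)
E
python3 - <<'E'
from h import *
a=snap('scene','s0');b=snap('top','t0')
for g in(a,b): print(g['fx'],-g['R'].T@g['t'])
s=robot.state();print(s)
E
```

```text
479.0316208626324 [ 1.18843305 -0.28387931  0.71176425]
593.5113185014907 [0.35484326 0.07693552 1.26987706]
{'time': 0.1, 'joints': array([ 1.22342896e+00,  3.00367733e-01,  1.52151926e+00, -2.44403394e-05,
        1.32070091e+00, -6.66060415e-02]), 'joint_vel': array([-0.00084335, -0.00122933, -0.00122115,  0.0002924 ,  0.0021683 ,
       -0.00209501]), 'joint_torque': array([ 1.06860763e-03, -5.32635498e+01, -3.53295708e+01,  7.09553459e-02,
        2.33792252e-02,  2.13949733e-05]), 'eef_pos': array([0.15232959, 0.52823855, 0.20496918]), 'tcp_rot': array([-9.06822495e-05,  1.39917027e-01,  9.90163107e-01, -4.89436864e-04]), 'contact_force': array([-0.53773853,  0.59503486,  0.69245057]), 'moment': array([-0.00120571, -0.01441821,  0.01746535]), 'grip_force': 0.0, 'gripper_width': 0.09384943753392097}
```

View pics/s0.png

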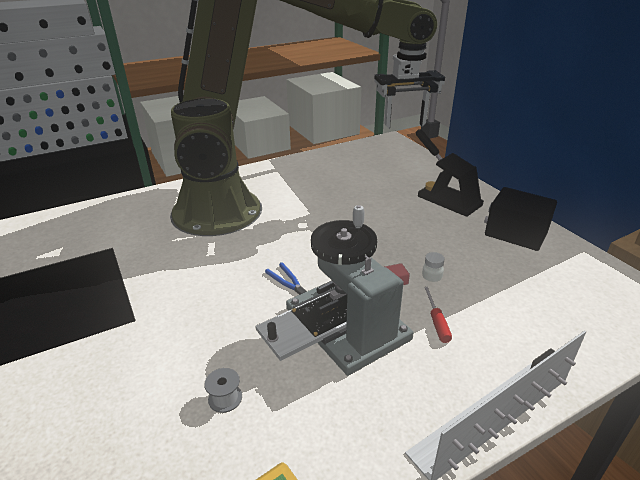

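View pics/t0.png

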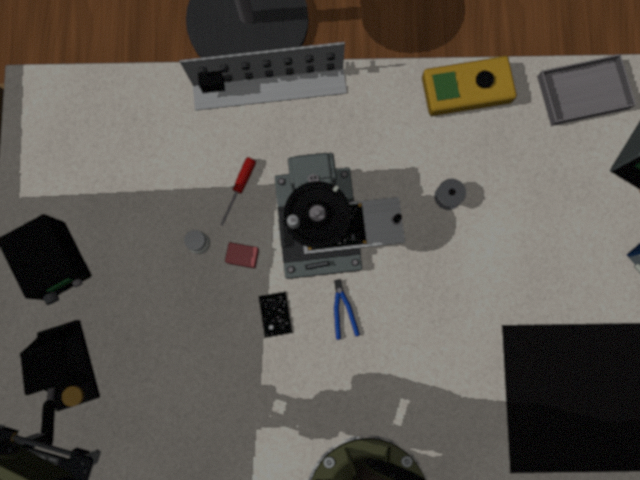

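The scene picture shows the press with the wheel at about (344,242), handle at (359,215) and post at (272,331). In the top view the wheel is at about (318,213), the handle at (292,221) and the post at (398,218). I'll enlarge both.

```bash
python3 - <<'E'
from h import *
a=cv2.imread('pics/t0.png')[140:290,260:420]; b=cv2.imread('pics/s0.png')[195:375,250:420]
im=np.hstack([cv2.resize(a,(400,375),interpolation=cv2.INTER_CUBIC),cv2.resize(b,(354,375),interpolation=cv2.INTER_CUBIC)])
cv2.imwrite('pics/c0.png',im)
E
```

```text
(no output)
```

View pics/c0.png

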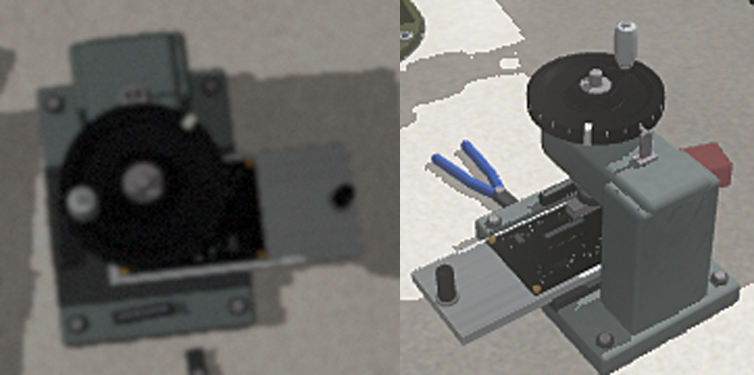

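```bash
python3 - <<'E'
from h import *
for n,f,u,v,h in [('spin','t0',317.6,212.8,.233),('mark','t0',335.6,188.4,.208),('ptr','t0',313.2,178,.206),('handle','t0',292.4,221.2,.253),('post','t0',397.2,218,.076),('spin','s0',344,230,.233),('ptr','s0',368.6,256,.206),('post','s0',271.1,323.7,.076),('handle','s0',358.5,207,.253),('mark','s0',340,255,.208),('platecorner','t0',260+358/2.5,140+258/2.5,.04),('pc2','t0',260+350/2.5,140+145/2.5,.04),('foam','t0',241,255,.032),('jar','t0',196,241,.055),('spool','t0',450,194,.046)]:
    print(n,f,px(f,u,v,h=h).round(4))
# circle of wheel from top z_map
g=np.load('pics/t0.npz');z=g['z_map']
P=[]
for v in range(170,260):
    for u in range(275,360):
        if z[v,u]>0:
            p=px('t0',u,v)
            if .200<p[2]<.216:P.append(p)
P=np.array(P);c,r=cv2.minEnclosingCircle(P[:,:2].astype(np.float32));print(c,r,len(P),P[:,2].mean())
E
```

```text
spin t0 [0.5523 0.0922 0.233 ]
mark t0 [0.6019 0.059  0.208 ]
ptr t0 [0.6226 0.0998 0.206 ]
handle t0 [0.5344 0.1359 0.253 ]
post t0 [ 0.5688 -0.0678  0.076 ]
spin s0 [0.567  0.0886 0.233 ]
ptr s0 [0.6251 0.1056 0.206 ]
post s0 [ 0.5711 -0.0681  0.076 ]
handle s0 [0.5388 0.136  0.253 ]
mark s0 [0.6004 0.0614 0.208 ]
platecorner t0 [ 0.5216 -0.083   0.04  ]
pc2 t0 [ 0.618  -0.0795  0.04  ]
foam t0 [0.503  0.2574 0.032 ]
jar t0 [0.5309 0.3474 0.055 ]
spool t0 [ 0.6236 -0.184   0.046 ]
(0.5615808963775635, 0.09648902714252472) 0.06845545768737793 3251 0.20635511789235547
```

Call:
send_rows(rows=[[[9,0,0,-2.5,0,0,0.1497],[9,0,0,-2.5,0,0,0.1497],[9,0,0,-2.5,0,0,0.1497],[9,0,0,-2.5,0,0,0.1497],[9,0,0,-2.5,0,0,0.1497],[9,0,0,-2.5,0,0,0.1497],[9,0,0,-2.5,0,0,0.1497],[9,0,0,-2.5,0,0,0.1497]]])

```text
time: 0.9
eef_pos: [0.1524, 0.5283, 0.4062]
tcp_rot: [0.0, 0.676, 0.737, -0.0]
contact_force: [-0.0, 0.2, -0.3]
gripper_width: 0.0903
grip_force: 0.0
```

Call:
send_rows(rows=[[[9,-3.6,2.2,0,0,0,0],[9,-3.6,2.2,0,0,0,0],[9,-3.6,2.2,0,0,0,0],[9,-3.6,2.2,0,0,0,0],[9,-3.6,2.2,0,0,0,0],[9,-3.6,2.2,0,0,0,0],[9,-3.6,2.2,0,0,0,0],[9,-3.6,2.2,0,0,0,0]]])

```text
time: 1.7
eef_pos: [0.3549, 0.2563, 0.4053]
tcp_rot: [-0.0, 0.674, 0.739, -0.0]
contact_force: [-0.2, 0.7, 0.6]
gripper_width: 0.0902
grip_force: 0.0
```

Call:
send_rows(rows=[[[9,-3.6,2.2,0,0,0,0],[9,-3.6,2.2,0,0,0,0],[9,-3.6,2.2,0,0,0,0],[9,-3.6,2.2,0,0,0,0],[9,0,0,0,0,0,0],[9,0,0,0,0,0,0]]])

```text
time: 2.3
eef_pos: [0.4553, 0.1223, 0.405]
tcp_rot: [-0.0, 0.674, 0.738, -0.0]
contact_force: [0.0, 0.8, 0.2]
gripper_width: 0.0898
grip_force: 0.0
```

```bash
python3 - <<'E'
from h import *
print(robot.state())
g=snap('wrist','w0');print(g['fx'],g['cx'],g['cy'],g['mount'].round(4))
E
```

```text
{'time': 2.3, 'joints': array([1.84540609e-01, 5.17494112e-02, 1.35926091e+00, 1.94336140e-04,
       1.73157167e+00, 9.38717996e-02]), 'joint_vel': array([ 0.03960545, -0.01927954,  0.00471478,  0.00190707,  0.00167897,
        0.00865379]), 'joint_torque': array([-2.17636563e+00, -3.93034601e+01, -3.75027895e+01, -2.54876632e-02,
       -3.19797685e-02, -2.23013610e-01]), 'eef_pos': array([0.45527606, 0.12226882, 0.40501863]), 'tcp_rot': array([-3.74449844e-04,  6.74323457e-01,  7.38435929e-01, -3.37177526e-04]), 'contact_force': array([0.04654411, 0.81432866, 0.19139098]), 'moment': array([-0.03148173,  0.06404785,  0.00120432]), 'grip_force': 0.0, 'gripper_width': 0.08984291654330286}
351.7293080916165 325.5727365764539 236.1355717842016 [[ 8.000e-04 -9.580e-01 -2.866e-01  8.580e-02]
 [ 1.000e+00  7.000e-04  2.000e-04  7.000e-04]
 [ 1.000e-04 -2.866e-01  9.580e-01 -1.794e-01]
 [ 0.000e+00  0.000e+00  0.000e+00  1.000e+00]]
```

View pics/w0.png

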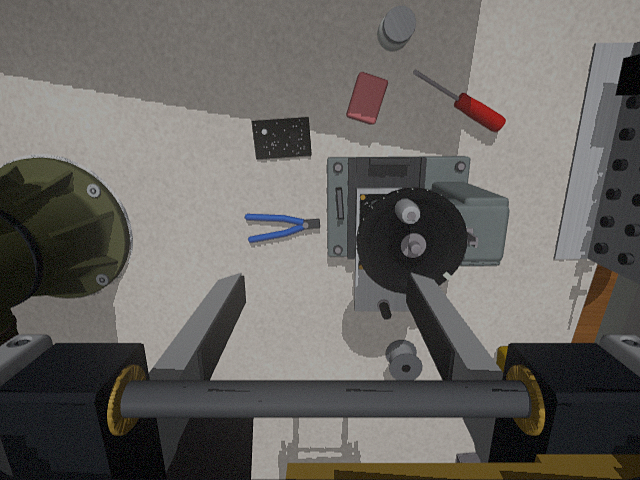

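The wrist view shows the press lined up with the image, so its yaw is about 5°. The spindle is near (418,245), the handle near (407,211), the mark near (447,278) and the post at (385,310). I'll enlarge it.

```bash
python3 - <<'E'
from h import *
b=cv2.imread('pics/w0.png')[145:345,320:520]
cv2.imwrite('pics/c1.png',cv2.resize(b,(600,600),interpolation=cv2.INTER_CUBIC))
E
cat >> h.py <<'E'
from scipy.spatial.transform import Rotation as Ro
def wpx(f,u,v,h):
    g=np.load(f'pics/{f}.npz'); M=g['mount']; R=Ro.from_quat(np.roll(g['q'],-1)).as_matrix()
    c=R@M[:3,3]+g['eef']; d=R@M[:3,:3]@np.array([(u-g['cx'])/g['fx'],(v-g['cy'])/g['fy'],1.])
    return c+d*(h-c[2])/d[2]
E
```

```text
(no output)
```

View pics/c1.png

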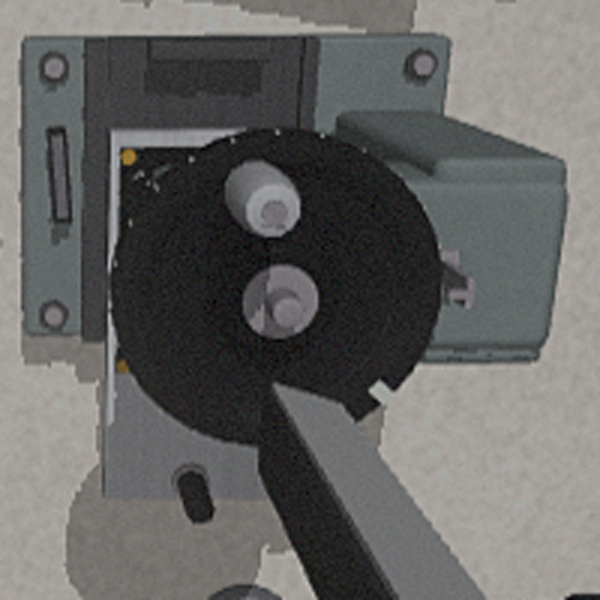

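```bash
python3 - <<'E'
from h import *
for n,u,v,h in [('spin',290,310,.233),('hub',281,300,.210),('handle',274,209,.253),('mark',382,392,.208),('ptr',444,288,.206),('post',201,510,.076),('bolt1',54,68,.02),('bolt2',54,316,.02),('b3',424,66,.02)]:
    print(n,wpx('w0',320+u/3,145+v/3,h).round(4))
# wheel outline: left edge 113, right 441 top 128
print(wpx('w0',320+113/3,245,.208),wpx('w0',320+441/3,245,.208),wpx('w0',320+277/3,145+128/3,.208))
E
```

```text
spin [0.5544 0.0985 0.233 ]
hub [0.5574 0.0949 0.21  ]
handle [0.5376 0.1382 0.253 ]
mark [0.6027 0.061  0.208 ]
ptr [0.6187 0.104  0.206 ]
post [ 0.5728 -0.0671  0.076 ]
bolt1 [0.4725 0.1541 0.02  ]
bolt2 [0.4865 0.0165 0.02  ]
b3 [0.6666 0.1729 0.02  ]
[0.49520575 0.08856988 0.208     ] [0.61768402 0.09984555 0.208     ] [0.545998  0.1581942 0.208    ]
```

Call:
send_rows(rows=[[[0,-4,1.65,0,0,0,0],[0,-4,1.65,0,0,0,0],[0,-4,1.65,0,0,0,0],[0,-4,1.65,0,0,0,0],[0,-4,1.65,0,0,0,0],[0,-4,1.65,0,0,0,0],[0,0,0,4,0,0,0],[0,0,0,4,0,0,0]]])

```text
time: 3.15
eef_pos: [0.5764, -0.1067, 0.3246]
tcp_rot: [0.001, 0.674, 0.739, 0.0]
contact_force: [0.7, -0.4, -0.2]
gripper_width: 0.0292
grip_force: 0.0
```

Call:
send_rows(rows=[[[0,0,0,4,0,0,0],[0,0,0,4,0,0,0],[0,0,0,4,0,0,0],[0,0,0,4,0,0,0],[0,0,0,4,0,0,0],[0,0,0,4,0,0,0],[0,0,0,3,0,0,0],[0,0,0,0,0,0,0]]])

```text
time: 3.95
eef_pos: [0.5739, -0.1052, 0.052]
tcp_rot: [-0.003, 0.673, 0.74, -0.002]
contact_force: [-0.2, -0.1, 0.2]
gripper_width: 0.0
grip_force: 0.0
```

Call:
send_rows(rows=[[[0,1,0,0,0,0,0],[0,1,0,0,0,0,0],[0,0.8,0,0,0,0,0],[0,0.8,0,0,0,0,0],[0,0.6,0,0,0,0,0],[0,0.5,0,0,0,0,0],[0,0.3,0,0,0,0,0]]])

```text
time: 4.65
eef_pos: [0.5712, -0.057, 0.0556]
tcp_rot: [0.0, 0.674, 0.739, 0.0]
contact_force: [0.4, -2.3, 1.9]
gripper_width: 0.0006
grip_force: 1.1
```

Call:
send_rows(rows=[[[0,0.2,0,0,0,0,0],[0,0.1,0,0,0,0,0]]])

```text
time: 4.85
eef_pos: [0.5709, -0.0544, 0.0554]
tcp_rot: [-0.0, 0.674, 0.739, -0.0]
contact_force: [0.1, -2.0, 1.4]
gripper_width: 0.0007
grip_force: 1.0
```

Call:
send_rows(rows=[[[0,0.15,0,0,0,0,0],[0,0.1,0,0,0,0,0]]])

```text
time: 5.05
eef_pos: [0.5708, -0.0528, 0.0555]
tcp_rot: [0.001, 0.674, 0.739, -0.0]
contact_force: [0.1, -12.5, -0.1]
gripper_width: 0.0005
grip_force: 6.2
```

Call:
send_rows(rows=[[[0,0.1,0,0,0,0,0],[0,0.1,0,0,0,0,0]]])

```text
time: 5.25
eef_pos: [0.5708, -0.0525, 0.0555]
tcp_rot: [0.002, 0.674, 0.739, -0.001]
contact_force: [1.0, -24.5, 1.1]
gripper_width: 0.0005
grip_force: 12.3
```

Call:
send_rows(rows=[[[0,0.08,0,0,0,0,0],[0,0.04,0,0,0,0,0]]])

```text
time: 5.45
eef_pos: [0.5708, -0.0524, 0.0556]
tcp_rot: [0.002, 0.674, 0.739, -0.002]
contact_force: [0.3, -29.5, -0.9]
gripper_width: 0.0001
grip_force: 14.6
```

Call:
send_rows(rows=[[[0,-1.5,0,0,0,0,0],[0,-1.5,0,0,0,0,0],[0,0,0,-5,0,0,0],[0,0,0,-5,0,0,0],[0,0,0,-5,0,0,0],[0,0,0,-5,0,0,0],[0,0,0,-5,0,0,0],[5,0,0,-1.5,0,0,0]]])

```text
time: 6.25
eef_pos: [0.5739, -0.079, 0.3262]
tcp_rot: [0.003, 0.674, 0.739, 0.002]
contact_force: [0.6, -0.6, -0.7]
gripper_width: 0.0052
grip_force: 0.0
```

Call:
send_rows(rows=[[[5,3.7,-0.27,0,0,0,0],[5,3.7,-0.27,0,0,0,0],[5,3.7,-0.27,0,0,0,0],[5,3.7,-0.27,0,0,0,0],[5,3.7,-0.27,0,0,0,0],[5,3.7,-0.27,0,0,0,0],[5,0,0,0,0,0,0],[5,0,0,0,0,0,0]]])

```text
time: 7.05
eef_pos: [0.5366, 0.1411, 0.3203]
tcp_rot: [-0.0, 0.673, 0.739, -0.0]
contact_force: [0.1, 0.1, -0.4]
gripper_width: 0.0502
grip_force: 0.0
```

```bash
python3 - <<'E'
from h import *
s=robot.state();print(s['eef_pos'],s['tcp_rot'],s['contact_force'],s['gripper_width'])
a=snap('top','t1')['pixels'][140:290,260:420];b=snap('wrist','w1')['pixels']
im=np.hstack([cv2.resize(a,(400,375),interpolation=cv2.INTER_CUBIC),cv2.resize(b[150:450,160:480],(400,375))])
cv2.imwrite('pics/c2.png',im[:,:,::-1])
E
```

```text
[0.53657011 0.14112501 0.32027429] [-2.25831250e-04  6.73196225e-01  7.39463842e-01 -1.33676569e-04] [ 0.09169109  0.13513976 -0.44659954] 0.05020340988390941
```

View pics/c2.png

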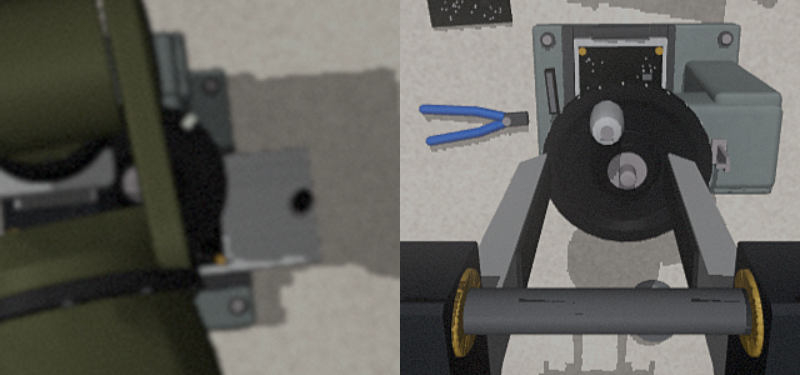

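The wrist view (right half) shows the handle top at about (326,258) and the spindle at (342,292), with the fingers straddling them. In the top view the post is now at (380,220), so the shuttle is in.

```bash
python3 - <<'E'
from h import *
print(px('t1',380.4,220.4,h=.076),wpx('w1',326.4,258,.253),wpx('w1',341.6,292.4,.233))
E
```

```text
[ 0.56437884 -0.03340632  0.076     ] [0.53857215 0.1355208  0.253     ] [0.55472896 0.09909575 0.233     ]
```

Call:
send_rows(rows=[[[5,-0.5,0.1,2,0,0,0],[5,0,0,3,0,0,0],[5,0,0,3,0,0,0],[5,0,0,2.2,0,0,0],[2,0,0,0,0,0,0],[2,0,0,0,0,0,0],[2,0,0,0,0,0,0]]])

```text
time: 7.85
eef_pos: [0.5388, 0.1357, 0.22]
tcp_rot: [0.001, 0.674, 0.739, 0.001]
contact_force: [0.5, -0.4, -0.0]
gripper_width: 0.0294
grip_force: 0.0
```

Call:
send_rows(rows=[[[1.8,0,0,0,0,0,0],[1.8,0,0,0,0,0,0],[1.8,0,0,0,0,0,0]]])

```text
time: 8.15
eef_pos: [0.5386, 0.136, 0.2197]
tcp_rot: [0.001, 0.674, 0.739, 0.001]
contact_force: [-0.4, -1.3, 6.1]
gripper_width: 0.0215
grip_force: 30.0
```

```bash
cat >> h.py <<'E'
def table(a0,step,n,r=4.6):
    a=np.radians(a0+step*np.arange(n+1)); p=np.c_[r*np.sin(a),r*np.cos(a)].round(2); return np.c_[a0+step*np.arange(1,n+1),np.diff(p,axis=0).round(2)]
E
python3 - <<'E'
from h import *
for r in table(107.4,-8,24): print(*r.round(2))
E
```

```text
99.4 0.15 0.63
91.4 0.06 0.64
83.4 -0.03 0.64
75.4 -0.12 0.63
67.4 -0.2 0.61
59.4 -0.29 0.57
51.4 -0.37 0.53
43.4 -0.43 0.47
35.4 -0.5 0.41
27.4 -0.54 0.33
19.4 -0.59 0.26
11.4 -0.62 0.17
3.4 -0.64 0.08
-4.6 -0.64 0.0
-12.6 -0.63 -0.1
-20.6 -0.62 -0.18
-28.6 -0.58 -0.27
-36.6 -0.54 -0.35
-44.6 -0.49 -0.41
-52.6 -0.42 -0.49
-60.6 -0.36 -0.53
-68.6 -0.27 -0.58
-76.6 -0.19 -0.61
-84.6 -0.11 -0.64
```

Call:
send_rows(rows=[[[1.8,0.15,0.63,0,0,0,0],[1.8,0.06,0.64,0,0,0,0],[1.8,-0.03,0.64,0,0,0,0],[1.8,-0.12,0.63,0,0,0,0]]])

```text
time: 8.55
eef_pos: [0.5639, 0.1384, 0.2197]
tcp_rot: [0.001, 0.674, 0.739, 0.0]
contact_force: [-2.4, -6.7, 7.7]
gripper_width: 0.0212
grip_force: 30.0
```

Call:
send_rows(rows=[[[1.8,-0.2,0.61,0,0,0,0],[1.8,-0.29,0.57,0,0,0,0],[1.8,-0.37,0.53,0,0,0,0]]])

```text
time: 8.85
eef_pos: [0.5814, 0.1312, 0.2197]
tcp_rot: [0.001, 0.674, 0.739, -0.0]
contact_force: [-6.4, -7.1, 8.9]
gripper_width: 0.0212
grip_force: 30.0
```

Call:
send_rows(rows=[[[1.8,-0.43,0.47,0,0,0,0],[1.8,-0.5,0.41,0,0,0,0],[1.8,-0.54,0.33,0,0,0,0]]])

```text
time: 9.15
eef_pos: [0.5943, 0.1177, 0.2197]
tcp_rot: [0.0, 0.674, 0.739, -0.001]
contact_force: [-10.3, -5.0, 10.2]
gripper_width: 0.0213
grip_force: 30.0
```

```bash
python3 - <<'E'
from h import *
from scipy.optimize import least_squares
P=np.array([[.5386,.136],[.5639,.1384],[.5814,.1312],[.5943,.1177]])
s=least_squares(lambda c:np.hypot(*(P-c[:2]).T)-.046,[.556,.0945]);print(s.x,s.fun)
c=s.x
for p in P: print(np.degrees(np.arctan2(*(p-c)[::-1])))
print(robot.state()['tcp_rot'])
E
```

```text
[0.55540899 0.09319547] [-1.33685749e-05 -4.92208684e-06  4.21250984e-05 -3.28058181e-05]
111.43952827367791
79.36178244063986
55.632073518634606
32.214299722157804
[ 2.12343950e-04  6.73781153e-01  7.38930744e-01 -5.18172425e-04]
```

```bash
python3 - <<'E'
from h import *
for r in table(27,-8,26): print(*r.round(2))
E
```

```text
19.0 -0.59 0.25
11.0 -0.62 0.17
3.0 -0.64 0.07
-5.0 -0.64 -0.01
-13.0 -0.63 -0.1
-21.0 -0.62 -0.19
-29.0 -0.58 -0.27
-37.0 -0.54 -0.35
-45.0 -0.48 -0.42
-53.0 -0.42 -0.48
-61.0 -0.35 -0.54
-69.0 -0.27 -0.58
-77.0 -0.19 -0.62
-85.0 -0.1 -0.63
-93.0 -0.01 -0.64
-101.0 0.07 -0.64
-109.0 0.17 -0.62
-117.0 0.25 -0.59
-125.0 0.33 -0.55
-133.0 0.41 -0.5
-141.0 0.47 -0.43
-149.0 0.52 -0.37
-157.0 0.57 -0.29
-165.0 0.61 -0.21
-173.0 0.63 -0.13
-181.0 0.64 -0.03
```

Call:
send_rows(rows=[[[1.8,-0.64,0.16,0,0,0,0],[1.8,-0.62,0.17,0,0,0,0],[1.8,-0.64,0.07,0,0,0,0]]])

```text
time: 9.45
eef_pos: [0.6007, 0.0999, 0.2197]
tcp_rot: [0.001, 0.674, 0.739, 0.001]
contact_force: [-1.8, 0.5, 7.0]
gripper_width: 0.0214
grip_force: 30.0
```

Call:
send_rows(rows=[[[1.8,-0.64,-0.01,0,0,0,0],[1.8,-0.63,-0.1,0,0,0,0],[1.8,-0.62,-0.19,0,0,0,0]]])

```text
time: 9.75
eef_pos: [0.5995, 0.0808, 0.2197]
tcp_rot: [0.001, 0.674, 0.739, 0.001]
contact_force: [-0.9, 1.8, 6.4]
gripper_width: 0.0216
grip_force: 30.0
```

Call:
send_rows(rows=[[[1.8,-0.58,-0.27,0,0,0,0],[1.8,-0.54,-0.35,0,0,0,0],[1.8,-0.48,-0.42,0,0,0,0]]])

```text
time: 10.05
eef_pos: [0.5909, 0.064, 0.2198]
tcp_rot: [0.001, 0.674, 0.739, 0.001]
contact_force: [2.9, 1.7, 5.5]
gripper_width: 0.0216
grip_force: 30.0
```

Call:
send_rows(rows=[[[1.8,-0.42,-0.48,0,0,0,0],[1.8,-0.35,-0.54,0,0,0,0]]])

```text
time: 10.25
eef_pos: [0.5814, 0.0553, 0.2197]
tcp_rot: [0.001, 0.674, 0.739, 0.001]
contact_force: [3.6, 1.8, 6.1]
gripper_width: 0.0215
grip_force: 30.0
```

Call:
send_rows(rows=[[[1.8,-0.27,-0.58,0,0,0,0],[1.8,-0.19,-0.62,0,0,0,0]]])

```text
time: 10.45
eef_pos: [0.5699, 0.0495, 0.2197]
tcp_rot: [0.001, 0.674, 0.739, 0.001]
contact_force: [3.8, 1.1, 5.8]
gripper_width: 0.0217
grip_force: 30.0
```

```bash
python3 - <<'E'
from h import *
for r in table(-77,-3,18): print(*r.round(2))
E
```

```text
-80.0 -0.05 -0.23
-83.0 -0.04 -0.24
-86.0 -0.02 -0.24
-89.0 -0.01 -0.24
-92.0 0.0 -0.24
-95.0 0.02 -0.24
-98.0 0.02 -0.24
-101.0 0.04 -0.24
-104.0 0.06 -0.23
-107.0 0.06 -0.23
-110.0 0.08 -0.23
-113.0 0.09 -0.23
-116.0 0.1 -0.22
-119.0 0.11 -0.21
-122.0 0.12 -0.21
-125.0 0.13 -0.2
-128.0 0.15 -0.19
-131.0 0.15 -0.19
```

Call:
send_rows(rows=[[[1.8,-0.06,-0.23,0,0,0,0],[1.8,-0.05,-0.24,0,0,0,0]]])

```text
time: 10.65
eef_pos: [0.5652, 0.0481, 0.2197]
tcp_rot: [0.001, 0.674, 0.739, 0.001]
contact_force: [4.1, 1.5, 6.3]
gripper_width: 0.0216
grip_force: 30.0
```

Call:
send_rows(rows=[[[1.8,-0.02,-0.24,0,0,0,0],[1.8,-0.01,-0.24,0,0,0,0]]])

```text
time: 10.85
eef_pos: [0.5606, 0.0474, 0.2197]
tcp_rot: [0.001, 0.674, 0.739, 0.001]
contact_force: [4.2, 0.6, 7.0]
gripper_width: 0.0219
grip_force: 30.0
```

Call:
send_rows(rows=[[[1.8,0,-0.24,0,0,0,0],[1.8,0.02,-0.24,0,0,0,0]]])

```text
time: 11.05
eef_pos: [0.5558, 0.0471, 0.2197]
tcp_rot: [0.001, 0.674, 0.739, 0.001]
contact_force: [3.2, -1.1, 6.7]
gripper_width: 0.0212
grip_force: 30.0
```

Call:
send_rows(rows=[[[1.8,0.02,-0.24,0,0,0,0],[1.8,0.04,-0.24,0,0,0,0]]])

```text
time: 11.25
eef_pos: [0.5514, 0.0473, 0.2197]
tcp_rot: [0.002, 0.674, 0.739, 0.001]
contact_force: [8.9, -0.5, 3.9]
gripper_width: 0.021
grip_force: 30.0
```

Call:
send_rows(rows=[[[1.8,0.06,-0.23,0,0,0,0]]])

```text
time: 11.35
eef_pos: [0.5493, 0.0475, 0.2197]
tcp_rot: [0.002, 0.674, 0.739, 0.002]
contact_force: [11.8, -1.8, 3.3]
gripper_width: 0.0217
grip_force: 30.0
```

Call:
send_rows(rows=[[[1.8,0.06,-0.23,0,0,0,0]]])

```text
time: 11.45
eef_pos: [0.5473, 0.0478, 0.2198]
tcp_rot: [0.002, 0.674, 0.739, 0.002]
contact_force: [13.5, -2.5, 2.3]
gripper_width: 0.0212
grip_force: 30.0
```

Call:
send_rows(rows=[[[1.8,-0.08,0.3,0,0,0,0]]])

```text
time: 11.55
eef_pos: [0.5497, 0.0474, 0.2197]
tcp_rot: [0.002, 0.674, 0.739, 0.001]
contact_force: [5.8, 0.1, 4.7]
gripper_width: 0.0215
grip_force: 30.0
```

```bash
python3 - <<'E'
from h import *
print(np.array([4.6*np.sin(np.radians(-107))-.08,4.6*np.cos(np.radians(-107))+.3]), 4.6*np.sin(np.radians(-103)),4.6*np.cos(np.radians(-103)))
for r in table(-103,8,31): print(*r.round(2))
E
```

```text
[-4.47900188 -1.04490984] -4.482102298012082 -1.034774849981779
-95.0 -0.1 0.63
-87.0 -0.01 0.64
-79.0 0.07 0.64
-71.0 0.17 0.62
-63.0 0.25 0.59
-55.0 0.33 0.55
-47.0 0.41 0.5
-39.0 0.47 0.43
-31.0 0.52 0.37
-23.0 0.57 0.29
-15.0 0.61 0.21
-7.0 0.63 0.13
1.0 0.64 0.03
9.0 0.64 -0.06
17.0 0.62 -0.14
25.0 0.6 -0.23
33.0 0.57 -0.31
41.0 0.51 -0.39
49.0 0.45 -0.45
57.0 0.39 -0.51
65.0 0.31 -0.57
73.0 0.23 -0.6
81.0 0.14 -0.62
89.0 0.06 -0.64
97.0 -0.03 -0.64
105.0 -0.13 -0.63
113.0 -0.21 -0.61
121.0 -0.29 -0.57
129.0 -0.37 -0.52
137.0 -0.43 -0.47
145.0 -0.5 -0.41
```

Call:
send_rows(rows=[[[1.8,-0.1,0.63,0,0,0,0],[1.8,-0.01,0.64,0,0,0,0],[1.8,0.07,0.64,0,0,0,0],[1.8,0.17,0.62,0,0,0,0],[1.8,0.25,0.59,0,0,0,0],[1.8,0.33,0.55,0,0,0,0],[1.8,0.41,0.5,0,0,0,0],[1.8,0.47,0.43,0,0,0,0]]])

```text
time: 12.35
eef_pos: [0.5935, 0.0675, 0.2197]
tcp_rot: [0.001, 0.674, 0.739, 0.001]
contact_force: [-1.0, -1.0, 9.3]
gripper_width: 0.0213
grip_force: 30.0
```

Call:
send_rows(rows=[[[1.8,0.52,0.37,0,0,0,0],[1.8,0.57,0.29,0,0,0,0],[1.8,0.61,0.21,0,0,0,0],[1.8,0.63,0.13,0,0,0,0],[1.8,0.64,0.03,0,0,0,0],[1.8,0.64,-0.06,0,0,0,0],[1.8,0.62,-0.14,0,0,0,0]]])

```text
time: 13.05
eef_pos: [0.5978, 0.1106, 0.2197]
tcp_rot: [0.001, 0.674, 0.739, 0.001]
contact_force: [-0.5, -2.5, 8.5]
gripper_width: 0.0215
grip_force: 30.0
```

Call:
send_rows(rows=[[[1.8,0.6,-0.23,0,0,0,0],[1.8,0.57,-0.31,0,0,0,0],[1.8,0.51,-0.39,0,0,0,0],[1.8,0.45,-0.45,0,0,0,0],[1.8,0.39,-0.51,0,0,0,0],[1.8,0.31,-0.57,0,0,0,0],[1.8,0.23,-0.6,0,0,0,0]]])

```text
time: 13.75
eef_pos: [0.5643, 0.1382, 0.2197]
tcp_rot: [0.001, 0.674, 0.739, 0.001]
contact_force: [1.3, -2.3, 8.2]
gripper_width: 0.0215
grip_force: 30.0
```

Call:
send_rows(rows=[[[1.8,0.14,-0.62,0,0,0,0],[1.8,0.06,-0.64,0,0,0,0],[1.8,-0.03,-0.64,0,0,0,0],[1.8,-0.13,-0.63,0,0,0,0],[1.8,-0.21,-0.61,0,0,0,0]]])

```text
time: 14.25
eef_pos: [0.5333, 0.1336, 0.2197]
tcp_rot: [0.001, 0.674, 0.739, 0.001]
contact_force: [2.7, -1.8, 7.7]
gripper_width: 0.0214
grip_force: 30.0
```

Call:
send_rows(rows=[[[1.8,-0.29,-0.57,0,0,0,0],[1.8,-0.37,-0.52,0,0,0,0],[1.8,-0.43,-0.47,0,0,0,0],[1.8,-0.5,-0.41,0,0,0,0],[1.8,0,0,0,0,0,0],[1.8,0,0,0,0,0,0]]])

```text
time: 14.85
eef_pos: [0.5152, 0.1157, 0.2197]
tcp_rot: [0.001, 0.674, 0.739, 0.001]
contact_force: [0.2, -0.5, 8.9]
gripper_width: 0.021
grip_force: 30.0
```

```bash
python3 - <<'E'
from h import *
s=robot.state();p=s['eef_pos'][:2]-[.5554,.0932];print(s['eef_pos'],np.degrees(np.arctan2(p[1],p[0])),np.hypot(*p))
b=snap('wrist','w2')['pixels'];a=snap('scene','s2')['pixels']
im=np.hstack([cv2.resize(a[190:340,250:410],(400,375),interpolation=cv2.INTER_CUBIC),cv2.resize(b[150:450,160:480],(400,375))])
cv2.imwrite('pics/c3.png',im[:,:,::-1])
E
```

```text
[0.51515303 0.11574823 0.21966845] 150.74041664334268 0.04613286455404259
```

View pics/c3.png

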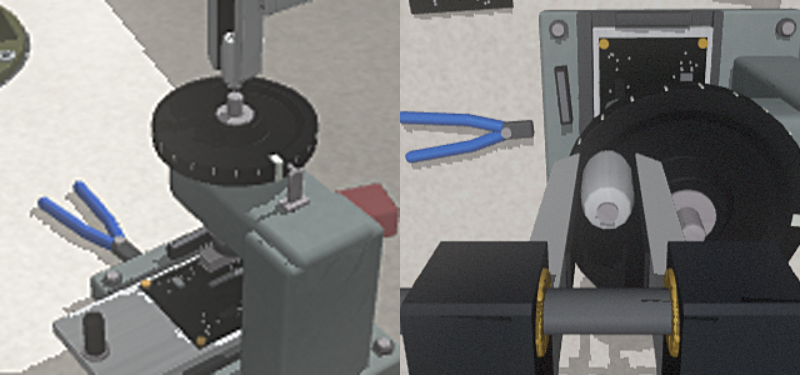

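Call:
send_rows(rows=[[[1.8,-0.16,-0.11,0,0,0,0],[1.8,-0.17,-0.1,0,0,0,0],[1.8,0,0,0,0,0,0],[1.8,0,0,0,0,0,0]]])

```text
time: 15.35
eef_pos: [0.5134, 0.1124, 0.2197]
tcp_rot: [0.001, 0.674, 0.739, 0.001]
contact_force: [0.7, -0.4, 8.3]
gripper_width: 0.0215
grip_force: 30.0
```

```bash
python3 - <<'E'
from h import *
s=robot.state();c=np.array([.5554,.0932]);p=s['eef_pos'][:2]-c;print(s['contact_force'],np.degrees(np.arctan2(p[1],p[0])))
a=snap('scene','s3')['pixels'][235:295,325:405]
im=cv2.resize(a,(800,600),interpolation=cv2.INTER_CUBIC)
cv2.imwrite('pics/c4.png',im[:,:,::-1])
E
```

```text
[ 0.69591272 -0.42229473  8.32182749] 155.4335441791761
```

View pics/c4.png

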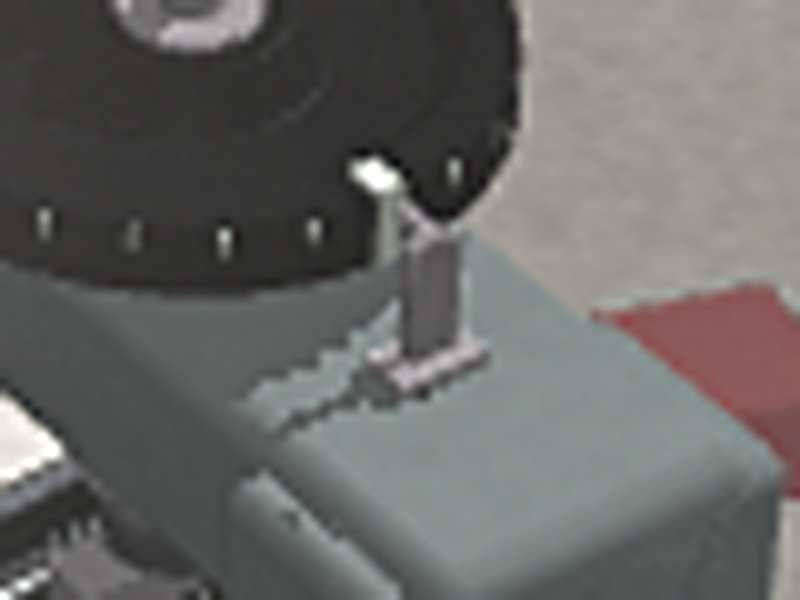

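```bash
python3 - <<'E'
from h import *
m0=px('s3',325+355/10,235+165/10,h=.208);m=px('s3',325+392/10,235+188/10,h=.208);t=px('s3',325+402/10,235+203/10,h=.206);print(m0,m,t)
c=np.array([.5554,.0932])
for q in(m0,m,t):
    d=q[:2]-c;print(np.hypot(*d),np.degrees(np.arctan2(d[1],d[0])))
# projected expected positions for phi
g=np.load('pics/s3.npz')
for phi in(4.5,5.4,6.5):
  for r,z in((.0575,.208),(.062,.208),(.066,.206)):
    X=np.r_[c+r*np.array([np.cos(np.radians(phi)),np.sin(np.radians(phi))]),z];q=g['R']@X+g['t'];print(phi,r,((g['fx']*q[0]/q[2]+g['cx']-325)*10).round(),((g['fy']*q[1]/q[2]+g['cy']-235)*10).round())
E
```

```text
[0.6089489  0.09871709 0.208     ] [0.61801889 0.1007982  0.208     ] [0.62041752 0.10147755 0.206     ]
0.05383236039135448 5.8823727440142415
0.06307819040030203 6.918468024302058
0.06554231603036917 7.255441537717964
4.5 0.0575 361.0 178.0
4.5 0.062 377.0 190.0
4.5 0.066 390.0 210.0
5.4 0.0575 365.0 176.0
5.4 0.062 381.0 188.0
5.4 0.066 394.0 208.0
6.5 0.0575 370.0 174.0
6.5 0.062 386.0 186.0
6.5 0.066 400.0 206.0
```

The mark's end at crop (392,188) lines up with the pointer tip at (402,203) to within about half a degree, so I'll release and clear.

Call:
send_rows(rows=[[[4.5,0,0,0,0,0,0],[4.5,0,0,0,0,0,0],[4.5,0,0,0,0,0,0],[4.5,0,0,0,0,0,0],[4.5,0,0,-2,0,0,0],[4.5,0,0,-4,0,0,0],[4.5,0,0,-4,0,0,0],[4.5,0,0,-4,0,0,0]]])

```text
time: 16.2
eef_pos: [0.5126, 0.1124, 0.36]
tcp_rot: [-0.0, 0.674, 0.739, -0.0]
contact_force: [0.3, 0.1, -0.5]
gripper_width: 0.0448
grip_force: 0.0
```

Call:
send_rows(rows=[[[4.5,4,-3,-2,0,0,0],[4.5,4,-3,0,0,0,0],[4.5,4,-3,0,0,0,0],[4.5,4,-3,0,0,0,0],[4.5,0,0,0,0,0,0],[4.5,0,0,0,0,0,0]]])

```text
time: 16.8
eef_pos: [0.3806, 0.2586, 0.3771]
tcp_rot: [0.0, 0.673, 0.74, 0.0]
contact_force: [-0.2, -0.6, 0.3]
gripper_width: 0.0453
grip_force: 0.0
```

```bash
python3 - <<'E'
from h import *
s=robot.state();print(s['eef_pos'],s['contact_force'],s['time'])
a=snap('scene','s4')['pixels'];t=snap('top','t4')['pixels']
im=np.hstack([cv2.resize(a[235:295,325:405],(400,300),interpolation=cv2.INTER_CUBIC),cv2.resize(a[270:345,260:360],(400,300),interpolation=cv2.INTER_CUBIC)])
im=np.vstack([im,np.hstack([cv2.resize(t[150:270,260:420],(400,300)),cv2.resize(a[190:430,180:500],(400,300))])])
cv2.imwrite('pics/c5.png',im[:,:,::-1])
E
```

```text
[0.38062301 0.25855704 0.37712795] [-0.23384881 -0.58415593  0.31442789] 16.8
```

View pics/c5.png

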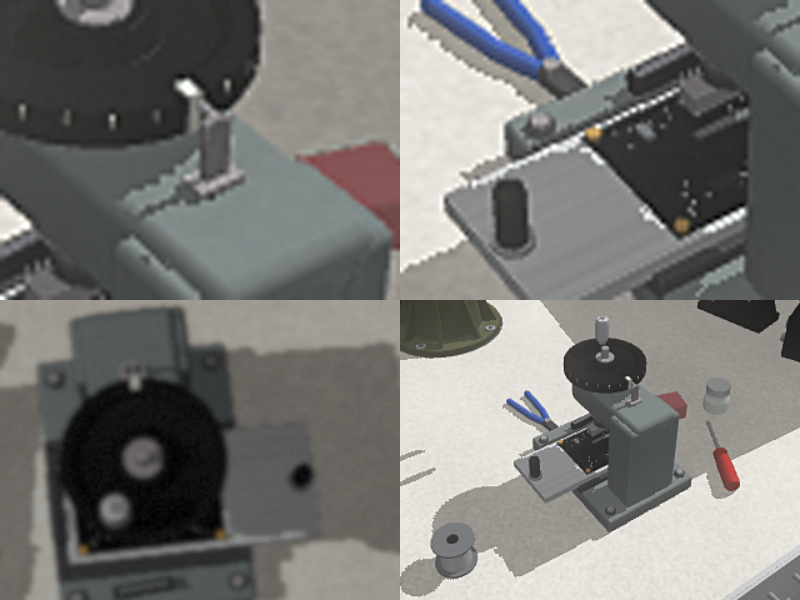

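The mark (134,383) sits at the pointer (134,370) in the top view, the shuttle is in, the robot is clear and the other items have not moved. Handing in.

```bash
python3 -c "
from rig import robot
print(robot.sign_off())"
```

```text
the job is handed in; nothing more can be done
None
```

I pushed the shuttle in to its stop, pressed the header until it bottomed, wound the long mark back to the pointer and handed the job in; the press peaked at about 13.7 N on the handle, over the 8–11 N target and the 13 N cracking warning (about 118 N at the ram against the 130 N limit), and I saw no sign of a crack but could not confirm there is none.

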